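# Slide the inspection camera to the marked stop

## Robot

A 7-joint arm with a two-finger parallel gripper is mounted at the origin on the work surface. World frame = base frame: x ahead of the robot, y to its left, z up, the work surface at z = 0. Lengths are in m, angles in rad, forces in N, time in s.
With the tool pointing down it reaches from about 0.4 to 0.85 m from the base axis. Payload 4.5 kg.
Tool frame: the origin (TCP) lies on the mounting face of the last link; the fingertips stand 166 mm ahead of it and the grasp point (between the pads) lies 147 mm ahead of it; z points along the fingers, y is the line along which they close (so a half turn about z gives the same grasp; the last joint's range is limited). The gripper opens to 88 mm and grips with 3 to 60 N. Pads are 18 mm wide; open, the fingers measure 123 mm over their backs; the gripper's body (75 mm by 187 mm) begins 45 mm behind the grasp point.
Start: joints at [1.195, 0.689, -0.195, 1.565, 0.157, 0.902, -0.215], TCP at [0.249, -0.573, 0.405] pointing down, gripper open.
Joint ranges: [-3.01, 3.01], [-0.46, 2.08], [-1.47, 1.51], [0.13, 2.56], [-1, 4.14], [0.04, 2.09], [-2.66, 2.66]. Speed limits (rad/s): [2.57, 2.57, 3.14, 3.14, 3.14, 3.14, 3.14].

## Interface

Orientations are given as a unit quaternion [x, y, z, w].
In Python, from plant import r, snapshot gives the robot as it stands. The module is installed in compiled form; this text tells all that it offers.
- The arm moves only by the tool move_arm, never from a script. Its argument "rows" is a list of rows, each a list of 5 numbers: the shift along the tool's x, y, z in m, then the turn about the tool's z in rad, then the finger opening in m, from 0 to 0.0881. In form: [[dx, dy, dz, spin, claw], ...]. A call has 1 to 10 rows; each row shifts and turns the commanded pose from where the row before left it, along the tool's axes as they then stand; what a row does not reach is not made up. A row lasts 1/12 s, in which the tool goes at most 41.7 mm and 7.16 degrees, less where a joint would pass 70% of its speed; a pose out of reach is approached as far as the arm can. A call with a gripper value outside its range is refused whole. The fingers move at their own pace and stop on an object; "newtons" is the grip in N (left out, the last holds). Time passes only in rows, so rows that do not move let the fingers close. It gives the time, the measured TCP pose, the force, the opening and the grip force at its end, in the units of the state.
- r.get_state(): the state, without advancing time (a new reading comes with each control period).
- snapshot(name): name is "scene" or "top"; returns a dict with "color" (400x640x3 uint8, red, green, blue), "depth" (400x640 float32, m along the optical axis (not along the pixel's ray), 0 where there is no reading), "mtx" (3x3 intrinsics, pixels), "eye" and "orientation" of the camera in the world. Camera axes: x right, y up, looking along -z (the intrinsics and any distortion apply to the point x, -y, -z); pixel columns grow to the right and rows downward; lengths in m; the calibration is good to about 2 mm. A picture is of the moment at which its call begins.
- r.finish_job(): hands the job in; it is judged then, once.
The state is a dict: "clock": time; "q": joint angles; "qd": joint speeds; "joint_torque": joint torques, N m; "tool_pos": TCP position; "eef_rot": TCP orientation; "contact_force": force on the tool from outside, world axes, zero at the start; "moment": the same for the moment, N m; "opening": opening from 0.0 (shut) to 1.0 (fully open); "finger_force": force on a finger pad.
Only numpy, scipy, OpenCV 4.12 (cv2) and the standard library are available. Lean on these libraries where they do the work, as an engineer would, in place of code of your own. Each camera call takes 0.05 s, during which the arm holds its last target. There are 200 camera calls.

## Task

On the board-inspection rig, press down the brake pad in the middle of the camera carriage with a fingertip, and keep it pressed while you push the carriage along its rail until it rests against the marked stop, the one with the upright diamond-shaped head. Then lift off so that the pad springs up and the brake holds again. Never shove the carriage along with its brake on, pick nothing up, and leave the other things on the bench where they are.

Things in the scene. Friction and masses are not known exactly. Their poses are not given: they have to be found in the camera images.
- rig: the inspection rig, fixed to the bench: grey base plate 235 x 580 mm, 8 mm thick, with an aluminium rail on it, 40 mm wide, 540 mm long, top 38 mm above the bench. Origin: under the middle of the rail, at bench height; y runs along the rail, z up, x away from the robot towards two upright circuit boards, 75 mm high above the bench, 168 mm beyond the rail
- carriage (a joint): where the camera carriage stands along the rail (m), positive along the rig's y, 0 in the middle of the rail. With the brake on it resists up to about 18 N; with the pad pressed it slides with about 1 N and stays where it is left
- carriage_mid (a point): centre of the camera carriage, 48 mm above the bench on the rail's centre line. It is a dark steel plate 84 mm across the rail and 100 mm along it (50 mm either way of this point), top 52 mm above the bench. A small white camera, top 76 mm above the bench, sits on its rig +x side, from 41 to 75 mm off the centre line, the lens reaching 95 mm
- pad_top (a point): centre of the top of the black ribbed brake pad in the carriage's middle, 40 mm across the rail, 48 mm along it, 60 mm above the bench when up. It lies in a 52 mm gap between two aluminium cheeks, one at each end of the carriage, each 24 mm thick along the rail, 60 mm across it, top 74.5 mm above the bench; the gap is open across the rail. A finger in the gap can push on a cheek
- pad (a joint): how far the brake pad is pressed down (m): about 0 when up (brake on), at most 0.005. It is sprung: the force rises to about 7 N in the first 1.5 mm, the brake is free from about 2 mm down, and fully down takes about 10 N; beyond that it is hard
- marked_stop_mid (a point): centre of the marked stop, 48 mm above the bench on the rail's centre line: aluminium block clamped on the rail at either end, 56 mm across it, 20 mm along it (10 mm either way), 61 mm high above the bench, with an upright diamond-shaped head on top, 31 mm wide along the rail, its point 98 mm above the bench. When the carriage rests against it, this point and carriage_mid are 60 mm apart
- plain_stop_mid (a point): centre of the other stop at the other end of the rail: the same block without the head
- screwdriver: screwdriver with green handle lying in front of the rig, bystander
- flux_jar: jar 36 mm wide, 45 mm high, in front of the rig, bystander; origin under its centre
- solder_reel: steel reel 52 mm wide, 34 mm high, standing flat in front of the rig, bystander; origin under its centre
- screw_jar: small jar 24 mm wide, 28 mm high, on the base plate between rail and circuit boards, bystander; origin under its centre
- standoff: brass standoff 16 mm wide, 25 mm high, on the base plate between rail and circuit boards, bystander; origin under its centre
- cutter: side cutter with orange handles, 120 mm long, lying in front of the rig, bystander
- relay: small clear relay 28 x 20 x 24 mm in front of the rig, bystander; origin under its centre

How it is judged:
On the way, in this order (a step that is already met when the one before it is completed fails the run):
1. the brake pad is pressed down (2 mm or more) for 0.2 s before the carriage has moved 10 mm (value of joint pad above 0.002 m and distance of carriage_mid from where it was at the start of the episode below 0.01 m), for 0.2 s.
2. the carriage comes against the marked stop (gap under 2.5 mm) with the pad still pressed (distance between carriage_mid and marked_stop_mid below 0.0625 m and value of joint pad above 0.001 m), for 0.05 s.
At the end, for the whole second after the job is handed in: the carriage stands at rest against the marked stop (gap under 2.5 mm), the brake pad is up again (within 0.8 mm), and every bystander is within 15 mm of its starting place (distance between carriage_mid and marked_stop_mid below 0.0625 m and value of joint pad below 0.0008 m and velocity of joint carriage between -0.005 and 0.005 m/s and distance of each of screwdriver, flux_jar, solder_reel, screw_jar, standoff, cutter, relay from where it was at the start of the episode below 0.015 m); the robot touches nothing.
It fails at once if the carriage is shoved along with its brake on (pad less than 0.5 mm down, faster than 20 mm/s) (value of joint pad below 0.0005 m and (velocity of joint carriage above 0.02 m/s or velocity of joint carriage below -0.02 m/s)).
It fails at once if a bystander is moved more than 15 mm, lifted or carried (distance of any of screwdriver, flux_jar, solder_reel, screw_jar, standoff, cutter, relay from where it was at the start of the episode above 0.015 m).
It also fails if it takes over 38 s, if anything falls off the work surface, if the arm or the gripper's body presses on something with over 40 N, if the wrist force passes 120 N, or if a joint passes its speed limit or range.

## Working session

There is one attempt and no reset: what is moved stays moved. The work goes in short steps, Python scripts to look and compute and a tool call to move; the robot and the scene stay as the last step left them, time stands still between calls to the robot, and variables do not carry over. Pictures are saved under pics/ and viewed, at most 10 in all, crops included, and the job is handed in when it is done.

Besides the shell and the picture viewer there is one more tool, called after "Emit:" in YAML: its name, and indented under it one key for each argument. move_arm: Moves the arm, as the interface text tells. Its arguments: {"type":"object","properties":{"rows":{"type":"array"},"newtons":{"type":"number"}},"required":["rows"]}

```bash
mkdir -p pics; cat > h.py <<'E'
import numpy as np, cv2
from plant import r, snapshot
from scipy.spatial.transform import Rotation as R
def rot(o):
    o=np.array(o); return o if o.shape==(3,3) else R.from_quat(o).as_matrix()
def cloud(s):
    d=s["depth"]; K=np.array(s["mtx"]); v,u=np.mgrid[:d.shape[0],:d.shape[1]]
    p=np.stack([(u-K[0,2])/K[0,0]*d,-(v-K[1,2])/K[1,1]*d,-d],-1)
    w=p@rot(s["orientation"]).T+np.array(s["eye"]); w[d==0]=np.nan
    return w
E
python3 - <<'E'
from h import *
for n in("scene","top"):
    s=snapshot(n); cv2.imwrite(f"pics/{n}0.png",s["color"][...,::-1]); np.savez(f"{n}0.npz",**s)
    print(n,s["eye"],s["mtx"],[k for k in s])
print(r.get_state())
E
```

```text
scene [ 1.29460732 -0.40985757  0.68094955] [[467.89080808   0.         319.83580298]
 [  0.         467.89080808 196.57865986]
 [  0.           0.           1.        ]] ['color', 'depth', 'mtx', 'eye', 'orientation']
top [ 0.49130613 -0.00797167  0.94925923] [[364.26763263   0.         324.02997209]
 [  0.         364.26763263 196.6748703 ]
 [  0.           0.           1.        ]] ['color', 'depth', 'mtx', 'eye', 'orientation']
{'clock': 0.1, 'q': array([ 1.19479639,  0.68991179, -0.19452442,  1.5662048 ,  0.15728779,
        0.90252794, -0.21509295]), 'qd': array([-0.00090182, -0.00290667,  0.00126456, -0.00306552,  0.00207352,
       -0.00108167, -0.00223518]), 'joint_torque': array([-3.55860575e-03, -5.28500962e+01, -1.27151873e+00, -1.53836846e+01,
       -5.24744054e-02,  1.97703383e-03,  2.87442424e-05]), 'tool_pos': array([ 0.24888278, -0.57299592,  0.40399223]), 'eef_rot': array([ 9.79073394e-01,  2.03505772e-01, -2.22813657e-04, -8.00625326e-04]), 'contact_force': array([-0.16808243, -0.41887717,  0.49435085]), 'moment': array([0.06438834, 0.01746559, 0.00153451]), 'finger_force': 0.0, 'opening': 0.9996164437441232}
```

View pics/top0.png

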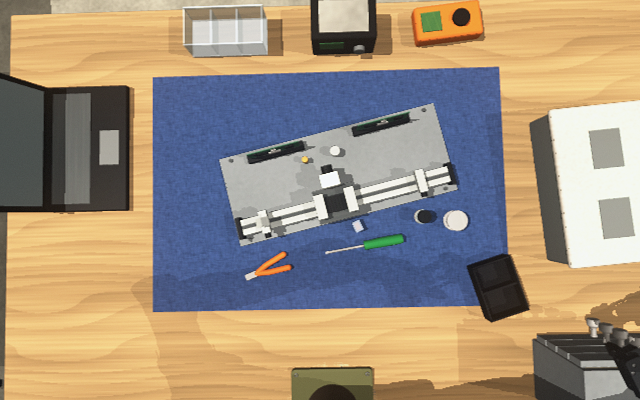

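View pics/scene0.png

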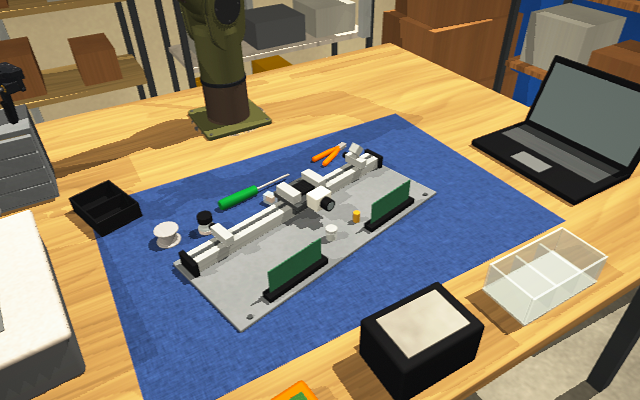

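The top view shows the carriage at about (336,203) between its two cheeks, the diamond-headed stop at the left (+y) end at about (262,222), and the plain stop at (421,182). The scene view confirms the diamond at (360,155).

```bash
python3 - <<'E'
from h import *
s=dict(np.load("top0.npz")); w=cloud(s)
def box(a,b,c,d): return w[b:d,a:c].reshape(-1,3)
B=box(215,95,465,250)
# rail top
P=B[(abs(B[:,2]-.038)<.003)]
# coarse rail line through stops
y0=w[222,262];y1=w[182,421];print("stops",y0,y1,"pad",w[203,336])
e=(y0-y1)[:2];e/=np.linalg.norm(e)
for it in range(5):
    n=np.array([e[1],-e[0]]); c0=y1[:2] if it==0 else m
    q=(P[:,:2]-c0)@n; S=P[abs(q)<(.04 if it==0 else .026)]
    m=(S[:,:2].min(0)+S[:,:2].max(0))/2; 
    m=S[:,:2].mean(0); u,sv,vt=np.linalg.svd(S[:,:2]-m); e=vt[0]*np.sign(vt[0]@e)
n=np.array([e[1],-e[0]]);print("ydir",e,"xdir",n,np.degrees(np.arctan2(e[1],e[0])),len(S))
q=(S[:,:2]-m)@n; print("rail x-range",np.percentile(q,[1,99]))
c=m+n*np.mean(np.percentile(q,[1,99]))
a=(B[:,:2]-c)@e; b=(B[:,:2]-c)@n
for nm,lo,hi in(("cheek",.071,.078),("stop",.058,.064),("camera",.0755,.08),("head",.08,.1),("pad",.055,.0655),("plate",.006,.010)):
    k=(B[:,2]>lo)&(B[:,2]<hi)&((abs(b)<.045)|(nm in("camera","plate")))
    h,ed=np.histogram(a[k],np.arange(-.35,.35,.01)); print(nm,[(round(x,2),int(y)) for x,y in zip(ed,h) if y>1], "x", np.round(np.percentile(b[k],[3,97]),3),"z",np.median(B[k,2]))
print("c",c)
np.savez("rig.npz",c=c,e=e,n=n)
C=s["color"][90:260,210:480,::-1]; cv2.imwrite("pics/c.png",cv2.resize(C,None,fx=2.9,fy=2.9,interpolation=2))
E
```

```text
stops [0.4764815  0.15365555 0.0979173 ] [ 0.56402741 -0.22920288  0.06046942] pad [ 0.51790873 -0.02105918  0.05948874]
ydir [-0.23036336  0.97310468] xdir [0.97310468 0.23036336] 103.31846505422183 2330
rail x-range [-0.01968288  0.01986943]
cheek [(np.float64(-0.02), 36), (np.float64(-0.01), 100), (np.float64(0.0), 101), (np.float64(0.01), 7), (np.float64(0.02), 7), (np.float64(0.03), 7), (np.float64(0.04), 7), (np.float64(0.05), 6), (np.float64(0.06), 80), (np.float64(0.07), 98), (np.float64(0.08), 60)] x [-0.028  0.043] z 0.07392933489327536
stop [(np.float64(-0.19), 84), (np.float64(-0.18), 91), (np.float64(-0.17), 3), (np.float64(0.01), 47), (np.float64(0.02), 59), (np.float64(0.03), 57), (np.float64(0.04), 65), (np.float64(0.05), 59), (np.float64(0.2), 16), (np.float64(0.21), 55), (np.float64(0.22), 33)] x [-0.026  0.025] z 0.06033957536725104
camera [(np.float64(-0.12), 3), (np.float64(-0.02), 3), (np.float64(-0.01), 16), (np.float64(0.0), 18), (np.float64(0.01), 15), (np.float64(0.02), 35), (np.float64(0.03), 33), (np.float64(0.04), 24), (np.float64(0.05), 19), (np.float64(
[... 1506 characters left out ...]
05), 122), (np.float64(0.06), 162), (np.float64(0.07), 148), (np.float64(0.08), 130), (np.float64(0.09), 180), (np.float64(0.1), 192), (np.float64(0.11), 187), (np.float64(0.12), 192), (np.float64(0.13), 184), (np.float64(0.14), 182), (np.float64(0.15), 174), (np.float64(0.16), 175), (np.float64(0.17), 172), (np.float64(0.18), 185), (np.float64(0.19), 192), (np.float64(0.2), 179), (np.float64(0.21), 160), (np.float64(0.22), 157), (np.float64(0.23), 200), (np.float64(0.24), 220), (np.float64(0.25), 222), (np.float64(0.26), 211), (np.float64(0.27), 213), (np.float64(0.28), 187), (np.float64(0.29), 205), (np.float64(0.3), 21)] x [-0.04   0.185] z 0.007766892974511941
c [ 0.52734604 -0.05572861]
```

View pics/c.png

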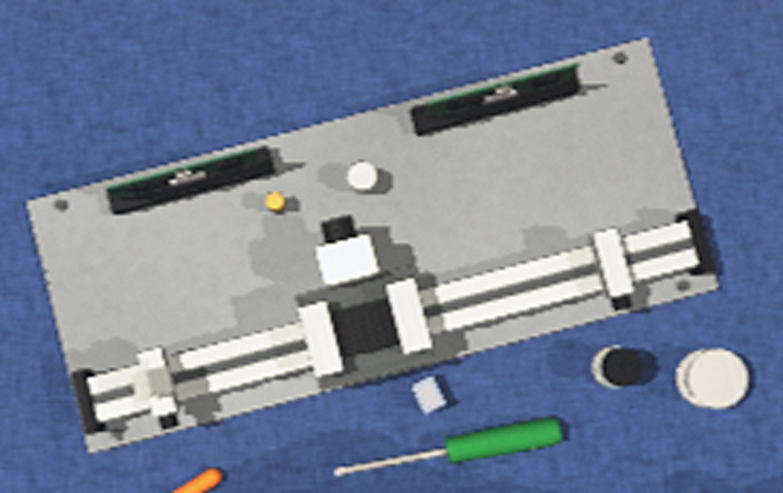

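The crop confirms it: the carriage gap is at about (365,325), the diamond stop at (155,385), and the relay at (428,395) is just in front of the carriage. Next I'll refine the edges and work out the moves.

```bash
cat >> h.py <<'E'
g=np.load("rig.npz"); c,e,n=g["c"],g["e"],g["n"]
def rigpos():
    w=cloud(snapshot("top"))[60:270,190:490].reshape(-1,3)
    a=(w[:,:2]-c)@e; b=(w[:,:2]-c)@n
    return a,b,w[:,2]
def tool(target=None):
    st=r.get_state(); M=rot(st["eef_rot"]); tip=st["tool_pos"]+M[:,2]*.166
    print("t",round(st["clock"],2),"tip",tip.round(4),"rig x,y",((tip[:2]-c)@n).round(4),((tip[:2]-c)@e).round(4),"F",st["contact_force"].round(1),"open",round(st["opening"],3))
    yaw=np.arctan2(M[1,1],M[0,1])-np.arctan2(-e[1],-e[0]); print("yaw err tool y vs -rail",(yaw+np.pi)%(2*np.pi)-np.pi,"zaxis",M[:,2].round(4))
    if target is not None: 
        t=np.array([*(c+n*target[0]+e*target[1]),target[2]]); print("tool shift",(M.T@(t-tip)).round(4))
E
python3 - <<'E'
from h import *
a,b,z=rigpos()
k=(abs(b)<.025)&(abs(z-.0742)<.0025)
for lo,hi in((-.03,.02),(.055,.1)):
    x=a[k&(a>lo)&(a<hi)]; print("cheek",np.percentile(x,[1,50,99]).round(4),len(x))
k=(abs(b)<.018)&(abs(z-.060)<.003)&(a>0)&(a<.08); print("pad",np.percentile(a[k],[1,50,99]).round(4),"x",np.percentile(b[k],[1,99]).round(4),np.median(z[k]))
k=(abs(abs(b)-.02)<.006)&(abs(z-.0605)<.003)&(a>.15); print("stop",np.percentile(a[k],[1,50,99]).round(4),k.sum())
k=(abs(b)<.03)&(z>.088)&(a>.15); print("head",np.percentile(a[k],[1,50,99]).round(4),k.sum())
tool((0,.037,.12))
E
```

```text
cheek [-0.0134 -0.0014  0.0099] 186
cheek [0.0625 0.0741 0.0857] 192
pad [0.0127 0.036  0.0597] x [-0.0176  0.0175] 0.059913320500956546
stop [0.2072 0.216  0.2264] 77
head [0.2069 0.216  0.2262] 66
t 0.15 tip [ 0.2488 -0.5729  0.2381] rig x,y -0.3902 -0.4391 F [ 0.  -0.1  0. ] open 1.0
yaw err tool y vs -rail 0.17738879980462485 zaxis [-6.0e-04  1.1e-03 -1.0e+00]
tool shift [ 0.468  -0.3996  0.1186]
```

Emit:
move_arm:
  rows:
    - [0,0,0,0.0887,0]
    - [0,0,0,0.0887,0]
    - [0.022,-0.026,0,0,0]
    - [0.022,-0.026,0,0,0]
    - [0.022,-0.026,0,0,0]
    - [0.022,-0.026,0,0,0]
    - [0.022,-0.026,0,0,0]
    - [0.022,-0.026,0,0,0]
    - [0.022,-0.026,0,0,0]
    - [0.022,-0.026,0,0,0]
  newtons: 20

```text
clock: 0.98
tool_pos: [0.3728, -0.3287, 0.4047]
eef_rot: [0.993, 0.116, -0.0, -0.0]
contact_force: [0.5, 1.2, 0.2]
opening: 0.266
finger_force: 0.0
```

Emit:
move_arm:
  rows:
    - [0.022,-0.026,0,0,0]
    - [0.022,-0.026,0,0,0]
    - [0.022,-0.026,0,0,0]
    - [0.022,-0.026,0,0,0]
    - [0.022,-0.026,0,0,0]
    - [0.022,-0.026,0,0,0]
    - [0.022,-0.026,0,0,0]
    - [0.022,-0.026,0,0,0]
    - [0.022,-0.026,0,0,0]
    - [0,0,0,0,0]

```text
clock: 1.82
tool_pos: [0.514, -0.0493, 0.4047]
eef_rot: [0.993, 0.122, 0.002, -0.002]
contact_force: [0.8, 0.7, 0.2]
opening: 0.003
finger_force: 0.0
```

```bash
python3 -c "
from h import *
tool((0,.0362,.12))"
```

```text
t 1.82 tip [ 0.5146 -0.0484  0.2387] rig x,y -0.0107 0.01 F [0.8 0.7 0.2] open 0.003
yaw err tool y vs -rail 0.011369575782848695 zaxis [ 0.0037  0.0052 -1.    ]
tool shift [ 0.0104 -0.0255  0.1189]
```

Emit:
move_arm:
  rows:
    - [0,0,0,0,0]
    - [0,0,0,0,0]
    - [0,0,0,0,0]

```text
clock: 2.07
tool_pos: [0.5105, -0.0585, 0.4046]
eef_rot: [0.993, 0.115, -0.001, 0.0]
contact_force: [0.8, -0.9, 0.5]
opening: 0.007
finger_force: 0.0
```

```bash
python3 -c "
from h import *
tool((0,.0362,.12))"
```

```text
t 2.07 tip [ 0.5104 -0.0587  0.2386] rig x,y -0.0172 0.0011 F [ 0.8 -0.9  0.5] open 0.007
yaw err tool y vs -rail -0.0024071407485921625 zaxis [-0.001 -0.001 -1.   ]
tool shift [ 0.0173 -0.0353  0.1185]
```

Emit:
move_arm:
  rows:
    - [0.002,-0.004,0.01,0,0]
    - [0.003,-0.007,0.02,0,0]
    - [0.004,-0.008,0.025,0,0]
    - [0.004,-0.008,0.025,0,0]
    - [0.003,-0.006,0.02,0,0]
    - [0.001,-0.002,0.012,0,0]
    - [0,0,0.0065,0,0]
    - [0,0,0,0,0]
    - [0,0,0,0,0]
    - [0,0,0,0,0]

```text
clock: 2.9
tool_pos: [0.5199, -0.02, 0.2871]
eef_rot: [0.993, 0.115, 0.001, 0.0]
contact_force: [-0.3, -0.6, 0.3]
opening: 0.004
finger_force: 0.0
```

```bash
python3 -c "
from h import *
tool((0,.0362,.065))
s=snapshot('scene'); cv2.imwrite('pics/s1.png',cv2.resize(s['color'][130:260,220:400,::-1],None,fx=4,fy=4))"
```

```text
t 2.9 tip [ 0.5201 -0.0201  0.1211] rig x,y 0.0012 0.0363 F [-0.3 -0.6  0.3] open 0.004
yaw err tool y vs -rail -0.0017508057073598593 zaxis [ 1.5e-03 -5.0e-04 -1.0e+00]
tool shift [-0.0012  0.0001  0.0561]
```

View pics/s1.png

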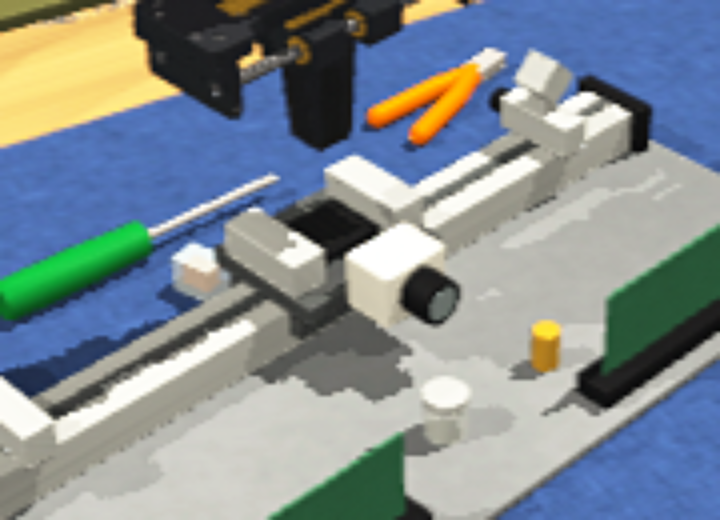

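The closed fingertips at (320,140) hang above the pad at (330,225), clear of both cheeks. I'm lowering into the gap.

Emit:
move_arm:
  rows:
    - [-0.0005,0,0.005,0,0]
    - [-0.0005,0,0.01,0,0]
    - [0,0,0.012,0,0]
    - [0,0,0.012,0,0]
    - [0,0,0.008,0,0]
    - [0,0,0.004,0,0]
    - [0,0,0.003,0,0]
    - [0,0,0,0,0]
    - [0,0,0,0,0]
    - [0,0,0,0,0]

```text
clock: 3.78
tool_pos: [0.5189, -0.0193, 0.2326]
eef_rot: [0.993, 0.116, 0.0, 0.0]
contact_force: [0.6, 0.5, -0.1]
opening: 0.007
finger_force: 0.0
```

```bash
python3 -c "
from h import *
tool((0,.0362,.0565))"
```

```text
t 3.78 tip [ 0.519  -0.0193  0.0666] rig x,y 0.0003 0.0374 F [ 0.6  0.5 -0.1] open 0.007
yaw err tool y vs -rail -7.102639037448455e-05 zaxis [ 9.e-04 -0.e+00 -1.e+00]
tool shift [-0.0003  0.0012  0.0101]
```

Emit:
move_arm:
  rows:
    - [0,0,0.002,0,0]
    - [0,0,0.002,0,0]
    - [0,0,0.002,0,0]
    - [0,0,0.001,0,0]
    - [0,0,0.001,0,0]
    - [0,0,0.001,0,0]
    - [0,0,0,0,0]
    - [0,0,0,0,0]

```text
clock: 4.45
tool_pos: [0.5188, -0.0193, 0.2237]
eef_rot: [0.993, 0.116, 0.0, 0.0]
contact_force: [-0.3, 0.2, 7.7]
opening: 0.005
finger_force: 3.7
```

```bash
python3 -c "
from h import *
tool((0,.0362,.0565))"
```

```text
t 4.45 tip [ 0.5189 -0.0193  0.0577] rig x,y 0.0002 0.0374 F [-0.3  0.2  7.7] open 0.005
yaw err tool y vs -rail -5.5791296504459353e-05 zaxis [ 7.e-04 -1.e-04 -1.e+00]
tool shift [-0.0002  0.0012  0.0012]
```

Emit:
move_arm:
  rows:
    - [0,0,0.0007,0,0]
    - [0,0,0.0007,0,0]
    - [0,0,0,0,0]
    - [0,0,0,0,0]
    - [0,0,0,0,0]
    - [0,0,0,0,0]
    - [0,0,0,0,0]

```text
clock: 5.03
tool_pos: [0.5188, -0.0193, 0.2225]
eef_rot: [0.993, 0.116, 0.0, 0.0]
contact_force: [-0.6, -0.0, 8.6]
opening: 0.009
finger_force: 4.0
```

```bash
python3 -c "
from h import *
tool((0,.0362,.0565))"
```

```text
t 5.03 tip [ 0.5189 -0.0193  0.0565] rig x,y 0.0002 0.0374 F [-0.6 -0.   8.6] open 0.009
yaw err tool y vs -rail -1.2997591954277965e-05 zaxis [ 8.e-04 -1.e-04 -1.e+00]
tool shift [-0.0002  0.0012 -0.    ]
```

Emit:
move_arm:
  rows:
    - [0,-0.001,0,0,0]
    - [0,-0.002,0,0,0]
    - [0,-0.003,0,0,0]
    - [0,-0.004,0,0,0]
    - [0,-0.004,0,0,0]
    - [0,-0.004,0,0,0]
    - [0,-0.004,0,0,0]
    - [0,-0.004,0,0,0]
    - [0,-0.003,0,0,0]
    - [0,-0.002,0,0,0]

```text
clock: 5.87
tool_pos: [0.5116, 0.0108, 0.2225]
eef_rot: [0.993, 0.116, 0.0, 0.0]
contact_force: [-0.5, -1.1, 8.6]
opening: -0.0
finger_force: 4.0
```

```bash
python3 -c "
from h import *
tool((0,.156,.0565))"
```

```text
t 5.87 tip [0.5118 0.0107 0.0565] rig x,y 0.0002 0.0682 F [-0.5 -1.1  8.6] open -0.0
yaw err tool y vs -rail -0.0002479528786851759 zaxis [ 9.e-04 -6.e-04 -1.e+00]
tool shift [-0.0002 -0.0878 -0.0001]
```

Emit:
move_arm:
  rows:
    - [0,-0.002,0,0,0]
    - [0,-0.003,0,0,0]
    - [0,-0.004,0,0,0]
    - [0,-0.004,0,0,0]
    - [0,-0.004,0,0,0]
    - [0,-0.004,0,0,0]
    - [0,-0.004,0,0,0]
    - [0,-0.004,0,0,0]
    - [0,-0.004,0,0,0]
    - [0,-0.004,0,0,0]

```text
clock: 6.7
tool_pos: [0.5032, 0.0466, 0.2225]
eef_rot: [0.993, 0.116, 0.0, 0.0]
contact_force: [-0.6, -1.2, 7.8]
opening: 0.007
finger_force: 4.0
```

Emit:
move_arm:
  rows:
    - [0,-0.004,0,0,0]
    - [0,-0.004,0,0,0]
    - [0,-0.004,0,0,0]
    - [0,-0.004,0,0,0]
    - [0,-0.004,0,0,0]
    - [0,-0.004,0,0,0]
    - [0,-0.004,0,0,0]
    - [0,-0.004,0,0,0]
    - [0,-0.002,0,0,0]
    - [0,0,0,0,0]

```text
clock: 7.53
tool_pos: [0.4952, 0.0804, 0.2224]
eef_rot: [0.993, 0.116, 0.0, -0.0]
contact_force: [-1.1, 0.3, 7.4]
opening: 0.006
finger_force: 4.0
```

```bash
python3 -c "
from h import *
tool((0,.156,.0565))
a,b,z=rigpos()
k=(abs(abs(b)-.02)<.006)&(abs(z-.0605)<.003)&(a>.15)
print(np.percentile(a[k],[1,50,99]))
k=(abs(b)<.03)&(abs(z-.0742)<.0025)
h,ed=np.histogram(a[k],np.arange(0.05,.25,.005));print([(round(float(x),3),int(y)) for x,y in zip(ed,h) if y])
s=snapshot('scene'); cv2.imwrite('pics/s2.png',cv2.resize(s['color'][110:240,240:420,::-1],None,fx=4,fy=4))"
```

```text
t 7.53 tip [0.4953 0.0805 0.0564] rig x,y 0.0002 0.1399 F [-1.1  0.3  7.4] open 0.006
yaw err tool y vs -rail 0.0005250231405513617 zaxis [ 7.e-04  2.e-04 -1.e+00]
tool shift [-0.0002 -0.0161 -0.0001]Traceback (most recent call last):
  File "<string>", line 6, in <module>
    print(np.percentile(a[k],[1,50,99]))
          ~~~~~~~~~~~~~^^^^^^^^^^^^^^^^
    return _quantile_unchecked(
        a, q, axis, out, overwrite_input, method, keepdims, weights)
    return _ureduce(a,
                    func=_quantile_ureduce_func,
    ...<5 lines>...
                    overwrite_input=overwrite_input,
                    method=method)
    r = func(a, **kwargs)
    result = _quantile(arr,
                       quantiles=q,
    ...<2 lines>...
                       out=out,
                       weights=wgt)
    slices_having_nans = np.isnan(arr[-1, ...])
                                  ~~~^^^^^^^^^
IndexError: index -1 is out of bounds for axis 0 with size 0
```

```bash
python3 -c "
from h import *
s=snapshot('scene'); cv2.imwrite('pics/s2.png',cv2.resize(s['color'][110:240,240:420,::-1],None,fx=4,fy=4))
w=cloud(s).reshape(-1,3);a=(w[:,:2]-c)@e; b=(w[:,:2]-c)@n;z=w[:,2]
for nm,k in (('cheek',(abs(b)<.028)&(abs(z-.0742)<.002)),('stop',(abs(b)<.026)&(abs(z-.0605)<.002)&(a>.15)),('plate',(abs(b)<.06)&(abs(z-.052)<.002)),('cam',(abs(b-.058)<.02)&(abs(z-.076)<.002))):
  h,ed=np.histogram(a[k],np.arange(0.05,.25,.005));print(nm,[(round(float(x),3),int(y)) for x,y in zip(ed,h) if y])
"
```

```text
cheek [(0.085, 25), (0.09, 29), (0.095, 19), (0.1, 24), (0.105, 23), (0.11, 3), (0.12, 9), (0.125, 5), (0.13, 2), (0.135, 1), (0.14, 2), (0.145, 3), (0.15, 3), (0.16, 10), (0.165, 17), (0.17, 15), (0.175, 16), (0.18, 17), (0.185, 6), (0.205, 5), (0.215, 2)]
stop [(0.15, 1), (0.16, 7), (0.165, 2), (0.2, 4), (0.205, 24), (0.21, 14), (0.215, 18), (0.22, 7), (0.225, 1)]
plate [(0.08, 1), (0.085, 34), (0.09, 8), (0.095, 11), (0.1, 10), (0.105, 6), (0.11, 13), (0.115, 9), (0.12, 6), (0.125, 6), (0.13, 5), (0.135, 8), (0.14, 2), (0.145, 4), (0.15, 2), (0.16, 3), (0.165, 1), (0.185, 3), (0.2, 3), (0.205, 3), (0.21, 3), (0.215, 1), (0.22, 1)]
cam [(0.11, 3), (0.115, 16), (0.12, 19), (0.125, 16), (0.13, 19), (0.135, 11), (0.14, 20), (0.145, 15), (0.15, 16), (0.155, 11)]
```

View pics/s2.png

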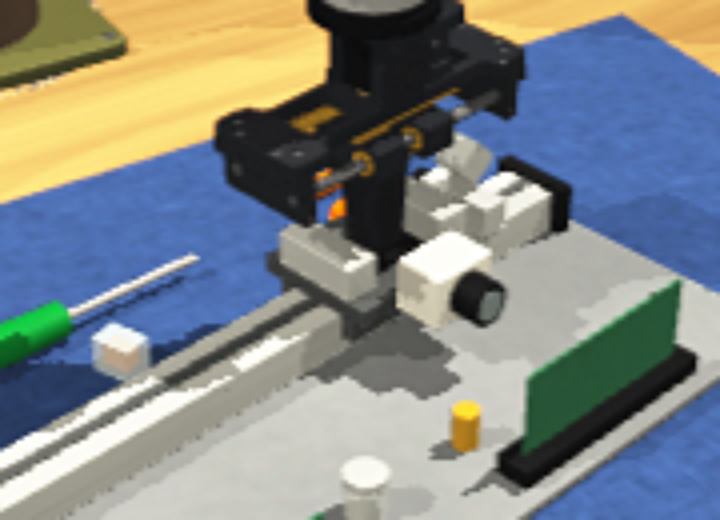

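The carriage follows with the pad pressed. It is centred at about 0.136, with about 20 mm left to the stop. I'll press a little harder and continue.

Emit:
move_arm:
  rows:
    - [0,0,0.0004,0,0]
    - [0,-0.001,0,0,0]
    - [0,-0.002,0,0,0]
    - [0,-0.003,0,0,0]
    - [0,-0.003,0,0,0]
    - [0,-0.003,0,0,0]
    - [0,-0.003,0,0,0]
    - [0,-0.002,0,0,0]
    - [0,-0.001,0,0,0]
    - [0,0,0,0,0]

```text
clock: 8.47
tool_pos: [0.4911, 0.0976, 0.222]
eef_rot: [0.993, 0.116, 0.0, 0.0]
contact_force: [-0.8, -0.2, 8.0]
opening: 0.004
finger_force: 4.1
```

Emit:
move_arm:
  rows:
    - [0,-0.001,0,0,0]
    - [0,-0.001,0,0,0]
    - [0,-0.001,0,0,0]
    - [0,0,0,0,0]

```text
clock: 8.8
tool_pos: [0.4908, 0.099, 0.2221]
eef_rot: [0.993, 0.115, 0.001, 0.001]
contact_force: [0.5, -3.4, 9.1]
opening: 0.007
finger_force: 4.0
```

```bash
python3 -c "
from h import *
tool((0,.165,.0565))"
```

```text
t 8.8 tip [0.491  0.0987 0.0561] rig x,y 0.0002 0.1586 F [ 0.5 -3.4  9.1] open 0.007
yaw err tool y vs -rail -0.001839798907053325 zaxis [ 0.0013 -0.0021 -1.    ]
tool shift [-0.0002 -0.0064 -0.0004]
```

Emit:
move_arm:
  rows:
    - [0,-0.001,0,0,0]
    - [0,-0.001,0,0,0]
    - [0,0,0,0,0]
    - [0,0,0,0,0]

```text
clock: 9.13
tool_pos: [0.4905, 0.1002, 0.2221]
eef_rot: [0.993, 0.114, 0.001, 0.002]
contact_force: [1.4, -4.9, 8.8]
opening: 0.004
finger_force: 4.0
```

Emit:
move_arm:
  rows:
    - [0,-0.001,0,0,0]
    - [0,-0.001,0,0,0]
    - [0,0,0,0,0]
    - [0,0,0,0,0]

```text
clock: 9.47
tool_pos: [0.4901, 0.1021, 0.2221]
eef_rot: [0.993, 0.114, 0.001, 0.002]
contact_force: [1.2, -5.1, 8.5]
opening: 0.003
finger_force: 4.0
```

```bash
python3 -c "
from h import *
tool((0,.165,.0565))
s=snapshot('scene'); cv2.imwrite('pics/s3.png',cv2.resize(s['color'][110:240,240:420,::-1],None,fx=4,fy=4))
w=cloud(s).reshape(-1,3);a=(w[:,:2]-c)@e; b=(w[:,:2]-c)@n;z=w[:,2]
for nm,k in (('cheek',(abs(b)<.028)&(abs(z-.0742)<.002)),('stop',(abs(b)<.026)&(abs(z-.0605)<.002)&(a>.15)),('cam',(abs(b-.058)<.02)&(abs(z-.076)<.002))):
  h,ed=np.histogram(a[k],np.arange(0.08,.25,.005));print(nm,[(round(float(x),3),int(y)) for x,y in zip(ed,h) if y])
"
```

```text
t 9.47 tip [0.4904 0.1016 0.0561] rig x,y 0.0003 0.1616 F [ 1.2 -5.1  8.5] open 0.003
yaw err tool y vs -rail -0.00296375612146349 zaxis [ 0.0017 -0.003  -1.    ]
tool shift [-0.0003 -0.0034 -0.0004]
cheek [(0.1, 2), (0.105, 29), (0.11, 21), (0.115, 27), (0.12, 26), (0.125, 18), (0.14, 3), (0.145, 9), (0.15, 2), (0.155, 1), (0.16, 2), (0.165, 4), (0.17, 1), (0.175, 1), (0.18, 15), (0.185, 10), (0.19, 11), (0.195, 16), (0.2, 11), (0.205, 5), (0.21, 1), (0.225, 1)]
stop [(0.15, 2), (0.155, 1), (0.16, 2), (0.165, 1), (0.17, 1), (0.18, 6), (0.185, 1), (0.21, 2), (0.215, 5), (0.22, 6), (0.225, 1)]
cam [(0.13, 10), (0.135, 17), (0.14, 15), (0.145, 16), (0.15, 16), (0.155, 16), (0.16, 13), (0.165, 13), (0.17, 18), (0.175, 4)]
```

View pics/s3.png

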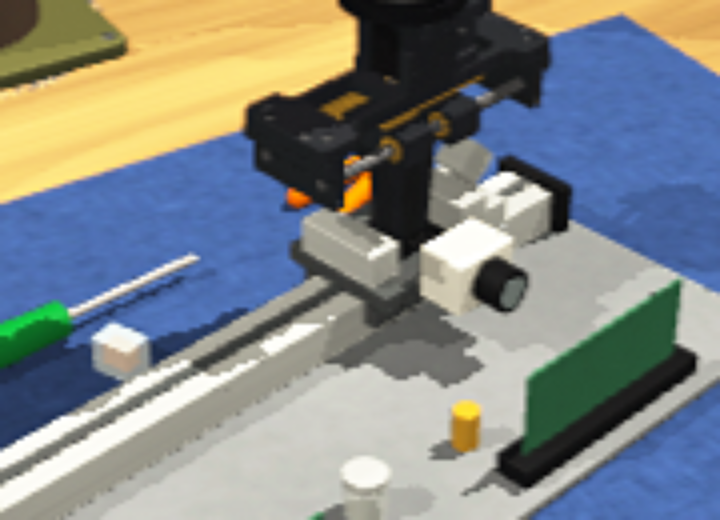

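The carriage is against the stop: it is at about 0.1555 and the finger is now slipping on the pad at about 5 N. I'm lifting straight up so nothing drags it back.

Emit:
move_arm:
  rows:
    - [0,0,-0.002,0,0]
    - [0,0,-0.003,0,0]
    - [0,0,-0.005,0,0]
    - [0,0,-0.01,0,0]
    - [0,0,-0.02,0,0]
    - [0,0,-0.025,0,0]
    - [0,0,-0.025,0,0]
    - [0,0,-0.02,0,0]
    - [0,0,-0.01,0,0]
    - [0,0,-0.005,0,0]

```text
clock: 10.35
tool_pos: [0.4895, 0.1048, 0.3486]
eef_rot: [0.993, 0.116, 0.002, -0.0]
contact_force: [0.3, -0.4, -0.0]
opening: 0.005
finger_force: 0.0
```

Emit:
move_arm:
  rows:
    - [-0.02,0,-0.01,0,0]
    - [-0.03,0,0,0,0]
    - [-0.03,0,0,0,0]
    - [-0.03,0,0,0,0]
    - [-0.02,0,0,0,0]
    - [-0.01,0,0,0,0]
    - [0,0,0,0,0]
    - [0,0,0,0,0]
    - [0,0,0,0,0]
    - [0,0,0,0,0]

```text
clock: 11.18
tool_pos: [0.3543, 0.0725, 0.3564]
eef_rot: [0.993, 0.116, 0.001, -0.0]
contact_force: [0.1, 0.2, 0.2]
opening: 0.004
finger_force: 0.0
```

```bash
python3 -c "
from h import *
tool()
s=snapshot('scene'); cv2.imwrite('pics/s4.png',cv2.resize(s['color'][110:240,240:420,::-1],None,fx=4,fy=4))
w=cloud(s).reshape(-1,3);a=(w[:,:2]-c)@e; b=(w[:,:2]-c)@n;z=w[:,2]
for nm,k in (('cheek',(abs(b)<.028)&(abs(z-.0742)<.002)),('pad',(abs(b)<.018)&(abs(a-.156)<.02)&(abs(z-.058)<.006)),('stop',(abs(b)<.026)&(abs(z-.0605)<.002)&(a>.15)),('cam',(abs(b-.058)<.02)&(abs(z-.076)<.002))):
  h,ed=np.histogram(a[k],np.arange(0.08,.25,.005));print(nm,np.median(z[k]),[(round(float(x),3),int(y)) for x,y in zip(ed,h) if y])
"
```

```text
t 11.18 tip [0.3546 0.0726 0.1904] rig x,y -0.1385 0.1647 F [0.1 0.2 0.2] open 0.004
yaw err tool y vs -rail 0.00014346487990479773 zaxis [ 1.4e-03  5.0e-04 -1.0e+00]
cheek 0.07414225119271811 [(0.1, 3), (0.105, 23), (0.11, 28), (0.115, 19), (0.12, 28), (0.125, 18), (0.18, 22), (0.185, 26), (0.19, 19), (0.195, 26), (0.2, 21), (0.205, 6), (0.21, 2), (0.215, 1), (0.22, 1)]
pad 0.0601804421612504 [(0.14, 7), (0.145, 15), (0.15, 18), (0.155, 18), (0.16, 20), (0.165, 13), (0.17, 17), (0.175, 3)]
stop 0.06021068916907657 [(0.15, 18), (0.155, 20), (0.16, 17), (0.165, 13), (0.17, 17), (0.175, 12), (0.18, 24), (0.185, 2), (0.21, 2), (0.215, 3), (0.22, 9)]
cam 0.07584027608161392 [(0.13, 13), (0.135, 15), (0.14, 14), (0.145, 19), (0.15, 16), (0.155, 15), (0.16, 18), (0.165, 10), (0.17, 16), (0.175, 7)]
```

View pics/s4.png

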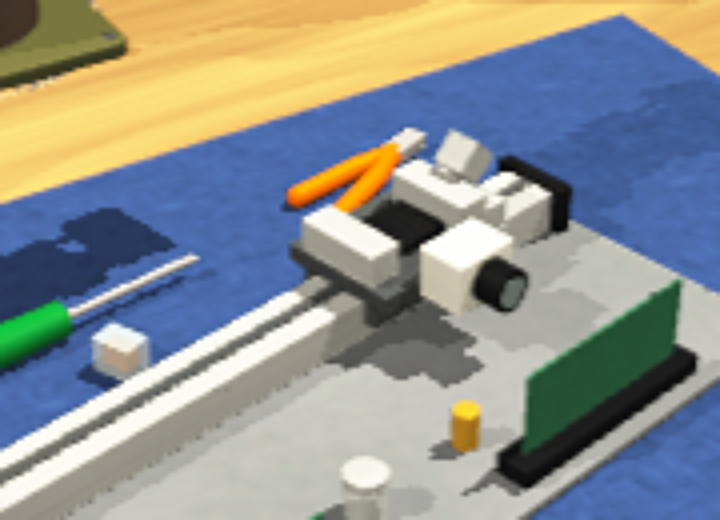

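The pad is up at 60 mm and the carriage sits at the diamond stop. One last check from the top view before handing in.

```bash
python3 -c "
from h import *
a,b,z=rigpos()
k=(abs(b)<.025)&(abs(z-.0742)<.0025)
for lo,hi in((.09,.14),(.17,.202)):
    x=a[k&(a>lo)&(a<hi)]; print(np.percentile(x,[1,50,99]).round(4),len(x)) if len(x) else print(0)
k=(abs(b)<.03)&(z>.088)&(a>.15); print(np.percentile(a[k],[1,50,99]).round(4)) if k.any() else 0"
```

```text
[0.1073 0.1189 0.1307] 187
[0.1833 0.1925 0.2017] 145
[0.2073 0.216  0.2272]
```

```bash
python3 -c "
from plant import r
print(r.finish_job())"
```

```text
the job is handed in; nothing more can be done
None
```

I handed in the job with the carriage resting against the diamond-headed stop (centres measured about 60 mm apart), the brake pad back up and the arm clear; I saw no bystander disturbed, and the hand-in returned no verdict.

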